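# Clear rejected bearing housings from the inspection stand

### The job

Finish this inspected batch. Push the two red-painted reject castings along their lanes, without lifting them, off the end of the stand into the red bin; on the two good castings press the green cap fully home, and leave those castings standing where they are. Do not disturb the other things on the bench.

Things in the scene. Friction and masses are not known exactly. Their poses are not given: they have to be found in the camera images.
- stand: fixed inspection stand, 252 x 170 x 60 mm (x, y, z), flat top 60 mm above its origin (centre of underside). Five blue rails along its y, 6 mm wide, 12 mm high above the top, at x = -120, -60, 0, 60, 120 mm, form four lanes 54 mm clear, open at both ends; one casting stands in each, in random order. The bin stands against its -y end (y = -85 mm)
- bin: open red reject bin fixed at the -y end of the stand, across the ends of all lanes; 252 x 130 mm (x, y) outside, walls 5 mm, inner floor 8 mm high; the wall beside the stand is 50 mm high (10 mm below the stand's top), the other three 70 mm. Origin: centre of its underside; axes parallel to the stand's
- reject_a: round grey iron bearing housing, upright: flange 48 mm diameter and 12 mm high, above it a boss 34 mm diameter up to 36 mm; about 0.26 kg. Origin: centre of its underside, z up; its yaw is arbitrary. A REJECT: the boss top is painted red, with a red stripe across the flange, and it has no cap
- reject_b: round grey iron bearing housing, upright: flange 48 mm diameter and 12 mm high, above it a boss 34 mm diameter up to 36 mm; about 0.26 kg. Origin: centre of its underside, z up; its yaw is arbitrary. A REJECT: the boss top is painted red, with a red stripe across the flange, and it has no cap
- good_a: round grey iron bearing housing, upright: flange 48 mm diameter and 12 mm high, above it a boss 34 mm diameter up to 36 mm; about 0.26 kg. Origin: centre of its underside, z up; its yaw is arbitrary. A GOOD part: not painted, a green plastic cap stands in the top of its boss
- good_b: round grey iron bearing housing, upright: flange 48 mm diameter and 12 mm high, above it a boss 34 mm diameter up to 36 mm; about 0.26 kg. Origin: centre of its underside, z up; its yaw is arbitrary. A GOOD part: not painted, a green plastic cap stands in the top of its boss
- cap_a (a joint): sliding travel of the green cap in good casting good_a, in m: 0 to 0.004 at the start (the head's underside stands 10 to 6 mm above the boss top), 0.010 fully home (the head's underside on the boss top, the head's top 41 mm above the stand's top). Stiff: about 6 N moves it, and it stays where it is left
- cap_a_top (a point): centre of the top face of the green cap's head (head 32 mm diameter, 5 mm thick) on good casting good_a; z up
- cap_b (a joint): sliding travel of the green cap in good casting good_b, in m: 0 to 0.004 at the start (the head's underside stands 10 to 6 mm above the boss top), 0.010 fully home (the head's underside on the boss top, the head's top 41 mm above the stand's top). Stiff: about 6 N moves it, and it stays where it is left
- cap_b_top (a point): centre of the top face of the green cap's head (head 32 mm diameter, 5 mm thick) on good casting good_b; z up
- screwdriver: bystander: screwdriver lying on the bench to the left, clear of the stand; origin on its axis's underside, x along the blade
- wrench: bystander: wrench lying on the bench to the right, clear of the bin; origin at its underside, x along it
- oil_can: bystander: blue-labelled can, 60 mm diameter, 130 mm high, standing to the right; origin: centre of its underside
Not all that is in view belongs to the job. What is shaped like the good_a but purple or yellow is not meant.

How it is judged:
At the end, for the whole second after the job is handed in: Both red-painted castings lie at rest in the red bin (origin inside its outline, under 58 mm above its underside, any attitude); both good castings stand upright (0.1 rad), at rest, within 30 mm of their start, their caps home to within 1.5 mm (joint above 0.0085) (x of reject_a in the frame of bin between -0.125 and 0.125 m and y of reject_a in the frame of bin between -0.065 and 0.065 m and z of reject_a in the frame of bin between -0.005 and 0.058 m and linear speed of each of reject_a, good_a, reject_b, good_b below 0.03 m/s and distance of each of good_a, good_b from where it was at the start of the episode below 0.03 m and angle between each of good_a, good_b's own z axis and vertical below 0.1 rad and value of joint each of cap_a, cap_b above 0.0085 m and x of reject_b in the frame of bin between -0.125 and 0.125 m and y of reject_b in the frame of bin between -0.065 and 0.065 m and z of reject_b in the frame of bin between -0.005 and 0.058 m); the robot touches nothing.
It fails at once if a reject is lifted (its underside centre more than 25 mm above the stand's top) instead of being slid (z of any of reject_a, reject_b in the frame of stand above 0.085 m).
It fails at once if a good casting is pushed more than 30 mm from its place (distance of any of good_a, good_b from where it was at the start of the episode above 0.03 m).
It fails at once if the screwdriver, wrench or oil can is moved more than 40 mm (distance of any of screwdriver, wrench, oil_can from where it was at the start of the episode above 0.04 m).
It also fails if it takes over 51 s, if anything falls off the work surface, if the arm or the gripper's body presses on something with over 40 N, if the wrist force passes 120 N, or if a joint passes its speed limit or range.

### The arm

A 6-joint arm with a two-finger parallel gripper is mounted at the origin on the work surface. World frame = base frame: x ahead of the robot, y to its left, z up, the work surface at z = 0. Lengths are in m, angles in rad, forces in N, time in s.
With the tool pointing down it reaches from about 0.2 to 0.875 m from the base axis. Payload 3.4 kg.
Tool frame: the origin (TCP) lies on the mounting face of the last link; the fingertips stand robot.tip_reach ahead of it and the grasp point (between the pads) lies 180 mm ahead of it (robot.tip_reach is the distance from the TCP to the fingertips, in m); y points along the fingers, z is the direction in which the jaws open and shut, and the axes are right-handed (so a half turn about y gives the same grasp; the last joint's range is limited). The gripper opens to 94 mm and grips with 3 to 60 N. Pads are 16 mm wide; open, the fingers measure 119 mm over their backs; the gripper's body (75 mm by 177 mm) begins 78 mm behind the grasp point.
Start: joints at [1.013, 0.276, 1.505, -0, 1.361, -0.121], TCP at [0.243, 0.521, 0.405] pointing down, gripper open.
Joint ranges: [-2.89, 2.89], [-0.75, 2.08], [0.22, 2.7], [-1.18, 4.32], [0.11, 2.71], [-2.7, 2.7]. Speed limits (rad/s): [2.57, 2.57, 3.14, 3.14, 3.14, 3.14].

### API

Orientations are given as a unit quaternion [w, x, y, z].
In Python, from bench import robot gives the robot as it stands.
- The arm moves only by the shell command python3 -m inch 'ROWS' [OPENING] [FORCE]. ROWS is JSON, a list of rows, each a list of 6 numbers: the shift along the world's x, y, z in mm, then the turn, a rotation vector about the world's x, y, z in degrees. A call has 1 to 20 rows; each row shifts and turns the commanded pose from where the row before left it; what a row does not reach is not made up. A row lasts 1/10 s, in which the tool goes at most 50 mm and 8.59 degrees, less where a joint would pass 70% of its speed; a pose out of reach is approached as far as the arm can. A call with a gripper value outside its range is refused whole. OPENING is the opening, from 0 (shut) to 1 (fully open), set as the call begins (- or left out, the last holds). The fingers move at their own pace and stop on an object; FORCE is the grip in N (left out, the last holds). Time passes only in rows, so rows that do not move let the fingers close. It gives the time, the measured TCP pose, the force and the opening at its end, in the units of the state.
- robot.state(): the state, without advancing time (a new reading comes with each control period).
- robot.grab_frame(name): name is "scene" or "top"; returns (picture, depth): 400x640x3 uint8, red, green, blue; 400x640 float32, m along the optical axis (not along the pixel's ray), 0 where there is no reading.
- robot.camera_info(name): a dict with "K" (3x3 intrinsics, pixels), "R" (3x3) and "t" (3): a world point X has camera coordinates R X + t. Camera axes: x right, y down, z forward; pixel columns grow to the right and rows downward; lengths in m; the calibration is good to about 2 mm. A picture is of the moment at which its call begins. camera_info takes no time and is no camera call.
- robot.sign_off(): hands the job in, once; it reports no verdict.
The state is a dict: "t": time; "q": joint angles; "joint_vel": joint speeds; "joint_efforts": joint torques, N m; "tcp_pos": TCP position; "eef_rot": TCP orientation; "force": force on the tool from outside, world axes, zero at the start; "ft_torque": the same for the moment, N m; "opening": finger opening in m.
Only numpy, scipy, OpenCV 4.12 (cv2) and the standard library are available. Lean on these libraries where they do the work, as an engineer would, in place of code of your own. Each camera call takes 0.05 s, during which the arm holds its last target. There are 200 camera calls.

## Working session

There is one attempt and no reset: what is moved stays moved. The work goes in short steps, Python scripts to look and compute and a shell command to move; the robot and the scene stay as the last step left them, time stands still between calls to the robot, and variables do not carry over. Pictures are saved under pics/ and viewed, about 8 in all and at most 12, crops included, and the job is handed in when it is done.

```bash
mkdir -p pics; ls; python3 - <<'E'
from bench import robot
import cv2,numpy as np
s=robot.state();print({k:np.round(v,3).tolist() for k,v in s.items()},robot.tip_reach)
for n in("top","scene"):
    p,d=robot.grab_frame(n);np.savez(f"f_{n}.npz",p=p,d=d)
    cv2.imwrite(f"pics/{n}0.png",p[:,:,::-1]);c=robot.camera_info(n);print(n,np.round(c["K"],1).tolist(),np.round(c["R"],3).tolist(),np.round(c["t"],3))
E
```

```text
pics
{'t': 0.0, 'q': [1.013, 0.277, 1.506, -0.0, 1.361, -0.121], 'joint_vel': [0.0, 0.0, 0.001, -0.001, -0.0, -0.001], 'joint_efforts': [0.002, -40.458, -23.723, 0.07, 0.034, -0.0], 'tcp_pos': [0.243, 0.521, 0.404], 'eef_rot': [-0.69, 0.691, -0.153, 0.153], 'force': [-0.793, 0.619, -0.318], 'ft_torque': [0.012, 0.03, 0.038], 'opening': 0.094} 0.1992
top [[479.1, 0.0, 321.4], [0.0, 479.1, 202.4], [0.0, 0.0, 1.0]] [[-0.013, -1.0, -0.012], [-0.991, 0.014, -0.131], [0.131, 0.01, -0.991]] [-0.031  0.512  1.57 ]
scene [[449.1, 0.0, 321.7], [0.0, 449.1, 198.3], [0.0, 0.0, 1.0]] [[-0.647, 0.762, 0.009], [0.543, 0.469, -0.697], [-0.535, -0.446, -0.717]] [ 0.367 -0.213  1.446]
```

View pics/top0.png

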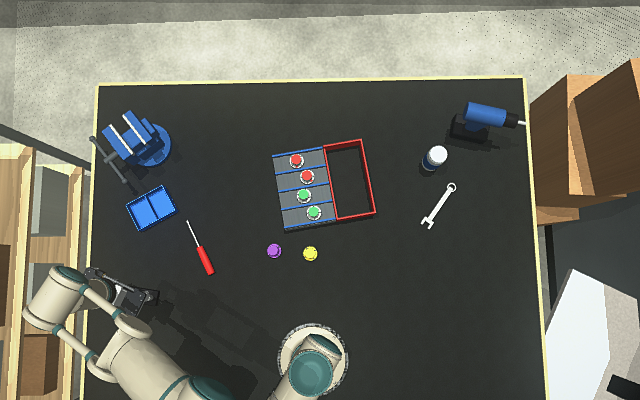

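View pics/scene0.png

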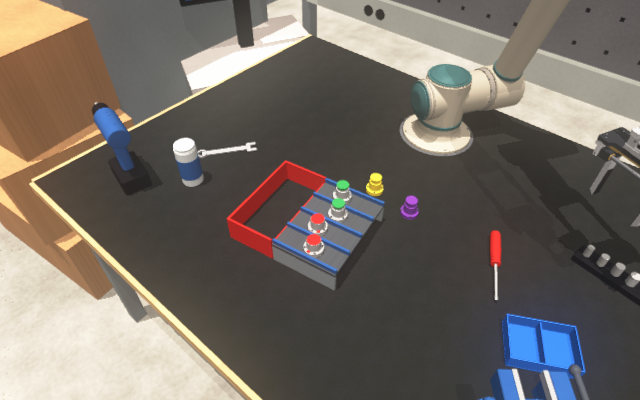

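Top view: rejects with red tops at (296,160) and (307,176), goods with green caps at (304,195) and (313,212). The bin is to the right of the stand, towards world -y. The purple (274,251) and yellow (310,253) castings on the bench are decoys. I'll measure these now and confirm them in one enlarged crop.

```bash
cat > h.py <<'E'
from bench import robot
import cv2,numpy as np
def pts(n,uv,d):
    c=robot.camera_info(n);K,R,t=c["K"],c["R"],c["t"]
    r=np.linalg.inv(K)@np.array([uv[0],uv[1],1.]);return np.array(R).T@(r*d-t)
def plane(n,uv,z):
    c=robot.camera_info(n);K,R,t=map(np.array,(c["K"],c["R"],c["t"]))
    o=-R.T@t;r=R.T@np.linalg.inv(K)@np.array([uv[0],uv[1],1.]);return o+r*(z-o[2])/r[2]
def mask(p,col,box):
    h=cv2.cvtColor(p,cv2.COLOR_RGB2HSV);H,S,V=cv2.split(h)
    m={"red":((H<8)|(H>172)),"green":(H>45)&(H<85),"blue":(H>100)&(H<130)}[col]&(S>110)&(V>60)
    m=m.astype(np.uint8);o=np.zeros_like(m);x0,y0,x1,y1=box;o[y0:y1,x0:x1]=m[y0:y1,x0:x1];return o
def blobs(n,p,d,col,box,amin=15):
    m=mask(p,col,box);k,l,s,c=cv2.connectedComponentsWithStats(m);out=[]
    for i in range(1,k):
        if s[i,4]>=amin: out.append((c[i],s[i],np.median(d[(l==i)&(d>0)])))
    return out
E
python3 - <<'E'
from h import *
B={"top":(265,130,385,240),"scene":(220,150,390,295)}
for n in B:
    f=np.load(f"f_{n}.npz");p,d=f["p"],f["d"]
    for col in("red","green","blue"):
        for c,s,dd in blobs(n,p,d,col,B[n]):
            print(n,col,np.round(c,1),s.tolist(),"depth pt",np.round(pts(n,c,dd),4),"plane",np.round(plane(n,c,.096 if col=="red" else .107 if col=="green" else .072),4))
f=np.load("f_top.npz");p=f["p"]
m=mask(p,"red",B["top"]);k,l,s,c=cv2.connectedComponentsWithStats(m);i=1+np.argmax(s[1:,4])
hull=cv2.convexHull(np.argwhere(l==i)[:,::-1].astype(np.int32));r=cv2.minAreaRect(hull);bx=cv2.boxPoints(r)
print("bin",bx.round(1).tolist(),[np.round(plane("top",b,.07),3).tolist() for b in bx])
m=mask(p,"blue",B["top"]);a=np.argwhere(m>0)[:,::-1].astype(np.int32)
bx=cv2.boxPoints(cv2.minAreaRect(a));print("rails",[np.round(plane("top",b,.072),3).tolist() for b in bx])
cv2.imwrite("pics/crop1.png",cv2.resize(p[130:270,260:390,::-1],None,fx=4,fy=4,interpolation=cv2.INTER_CUBIC))
E
```

```text
top red [350.3 175.5] [323, 138, 53, 84, 791] depth pt [ 0.5977 -0.1355  0.0512] plane [ 0.5892 -0.1331  0.096 ]
top red [295.6 158.9] [291, 154, 10, 10, 74] depth pt [0.6464 0.0435 0.0988] plane [0.647  0.0437 0.096 ]
top red [306.6 175.1] [302, 170, 11, 12, 83] depth pt [0.5923 0.0083 0.0984] plane [0.5927 0.0084 0.096 ]
top green [303. 194.] [299, 190, 9, 9, 69] depth pt [0.529  0.0198 0.1093] plane [0.5293 0.02   0.107 ]
top green [313.2 211.4] [309, 207, 10, 10, 72] depth pt [ 0.4727 -0.012   0.1093] plane [ 0.4729 -0.0119  0.107 ]
top blue [297.3 151.2] [272, 146, 51, 11, 125] depth pt [0.6782 0.0395 0.0721] plane [0.6782 0.0396 0.072 ]
top blue [299.8 168.8] [275, 164, 51, 11, 120] depth pt [0.6185 0.0315 0.0725] plane [0.6186 0.0316 0.072 ]
top blue [302.8 186.6] [278, 181, 51, 12, 120] depth pt [0.5591 0.0219 0.0731] plane [0.5593 0.022  0.072 ]
top blue [306.1 204.4] [281, 199, 51, 12, 119] depth pt [0.5002 0.0117 0.0718] plane [0.5002 0.0117 0.072 ]
top blue [309.8 222.3] [284, 217, 52, 12, 117] depth pt [4.412e-01 4.000e-04 7.320e-02] plane [4.413e-01 4.000e-04 7.200e-02]
[... 1539 characters left out ...]
99 0.0703] plane [0.5592 0.0608 0.072 ]
scene blue [298.4 228.4] [287, 222, 25, 13, 99] depth pt [ 0.6311 -0.0192  0.0698] plane [ 0.6324 -0.0179  0.072 ]
scene blue [305.3 256. ] [273, 238, 64, 36, 304] depth pt [0.6811 0.0476 0.0702] plane [0.6821 0.0485 0.072 ]
scene blue [336.  246.3] [322, 238, 28, 17, 127] depth pt [0.615  0.0828 0.0706] plane [0.6159 0.0835 0.072 ]
bin [[321.79998779296875, 145.0], [361.8999938964844, 137.5], [376.1000061035156, 213.89999389648438], [336.0, 221.39999389648438]] [[0.699, -0.042, 0.07], [0.722, -0.176, 0.07], [0.466, -0.216, 0.07], [0.443, -0.085, 0.07]]
rails [[0.668, 0.127, 0.072], [0.696, -0.043, 0.072], [0.451, -0.082, 0.072], [0.424, 0.084, 0.072]]
```

View pics/crop1.png

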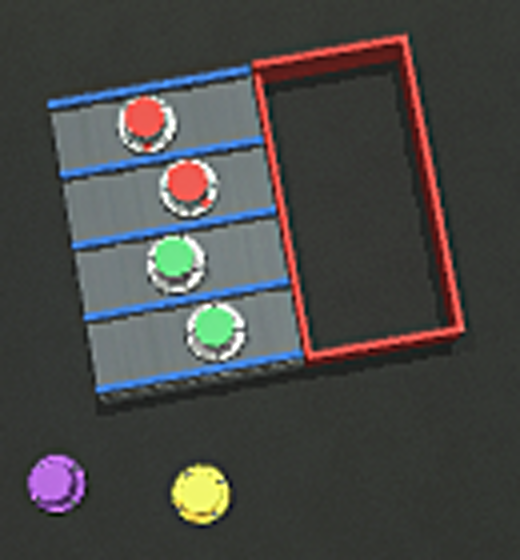

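The crop confirms it. The red-topped castings are in the two lanes farthest from the robot, and the green-capped ones are in the two nearest lanes. Stand yaw is about 9.4° and its centre is about (0.561, 0.021). I'll move above the lane behind the far reject with the fingers shut.

```bash
python3 -m inch '[[28.4,-30.7,0,0,0,-4],[28.4,-30.7,0,0,0,-4],[28.4,-30.7,0,0,0,-4],[28.4,-30.7,0,0,0,-4],[28.4,-30.7,0,0,0,-4],[28.4,-30.7,0,0,0,-4],[28.4,-30.7,0,0,0,-4],[28.4,-30.7,0,0,0,-4],[28.4,-30.7,0,0,0,-4],[28.4,-30.7,0,0,0,-4],[28.4,-30.7,0,0,0,-4],[28.4,-30.7,0,0,0,-4],[28.4,-30.7,0,0,0,-4],[28.4,-30.7,0,0,0,-4],[0,0,0,0,0,0],[0,0,0,0,0,0]]' 0 20
```

```text
t: 1.7
tcp_pos: [0.6411, 0.0905, 0.4036]
eef_rot: [-0.537, 0.538, -0.46, 0.459]
force: [0.5, -0.2, 0.1]
opening: 0.0003
```

```bash
python3 -m inch '[[0,0,-25,0,0,0.1],[0,0,-25,0,0,0.1],[0,0,-25,0,0,0.1],[0,0,-20,0,0,0.1],[0,0,-12,0,0,0],[0,0,-10,0,0,0],[0,0,-10,0,0,0],[0,0,-5,0,0,0],[0,0,-4,0,0,0],[0,0,0,0,0,0],[0,0,0,0,0,0]]' && python3 - <<'E'
from h import *
o=[]
for n,b in(("scene",(230,140,410,300)),("top",(260,120,400,240))):
    p,d=robot.grab_frame(n);q=p[b[1]:b[3],b[0]:b[2],::-1];o.append(cv2.resize(q,(400,int(400*q.shape[0]/q.shape[1])),interpolation=cv2.INTER_CUBIC))
h=max(x.shape[0] for x in o);o=[cv2.copyMakeBorder(x,0,h-x.shape[0],0,0,0) for x in o];cv2.imwrite("pics/p2.png",np.hstack(o))
E
```

```text
t: 2.8
tcp_pos: [0.6411, 0.0911, 0.2691]
eef_rot: [0.539, -0.539, 0.457, -0.458]
force: [-1.0, -0.5, 0.2]
opening: 0.0005
```

View pics/p2.png

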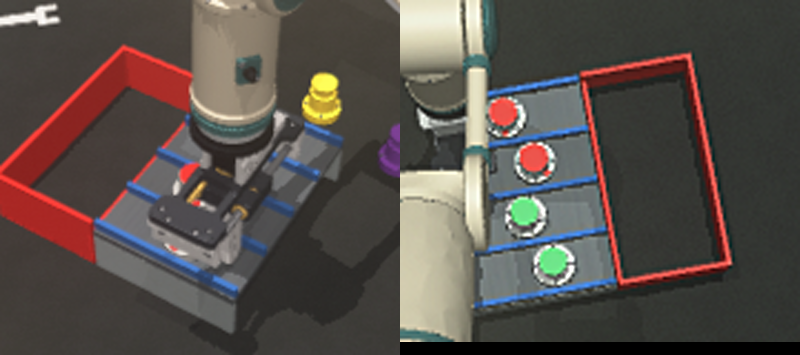

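The tip stands in the lane behind the far reject, and the castings are undisturbed. I'll lower it 4 mm to flange height and push.

```bash
python3 -m inch '[[0,0,-4,0,0,0],[0,0,0,0,0,0],[1.3,-7.9,0,0,0,0],[1.3,-7.9,0,0,0,0],[1.3,-7.9,0,0,0,0],[1.3,-7.9,0,0,0,0],[1.3,-7.9,0,0,0,0],[1.3,-7.9,0,0,0,0],[1.3,-7.9,0,0,0,0],[1.3,-7.9,0,0,0,0],[0,0,0,0,0,0]]'
```

```text
t: 4.0
tcp_pos: [0.6516, 0.0265, 0.2647]
eef_rot: [-0.539, 0.539, -0.457, 0.458]
force: [-0.0, 1.1, 0.2]
opening: 0.0001
```

```bash
python3 -m inch '[[1.3,-7.9,0,0,0,0],[1.3,-7.9,0,0,0,0],[1.3,-7.9,0,0,0,0],[1.3,-7.9,0,0,0,0],[1.3,-7.9,0,0,0,0],[1.3,-7.9,0,0,0,0],[1.3,-7.9,0,0,0,0],[1.3,-7.9,0,0,0,0],[1.3,-7.9,0,0,0,0],[1.3,-7.9,0,0,0,0],[0,0,0,0,0,0],[0,0,0,0,0,0]]' && python3 - <<'E'
from h import *
p,d=robot.grab_frame("scene");b=(200,140,410,300);q=p[b[1]:b[3],b[0]:b[2],::-1];cv2.imwrite("pics/p3.png",cv2.resize(q,None,fx=3,fy=3,interpolation=cv2.INTER_CUBIC))
E
```

```text
t: 5.2
tcp_pos: [0.6643, -0.0513, 0.2645]
eef_rot: [0.539, -0.539, 0.458, -0.458]
force: [0.6, -0.4, -0.4]
opening: 0.0006
```

View pics/p3.png

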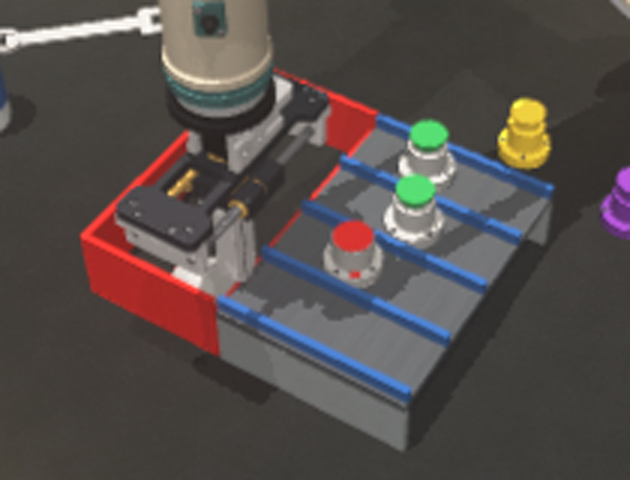

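```bash
python3 -m inch '[[0,0,20,0,0,0],[0,0,30,0,0,0],[0,0,30,0,0,0],[-15.8,21.8,0,0,0,0],[-15.8,21.8,0,0,0,0],[-15.8,21.8,0,0,0,0],[-15.8,21.8,0,0,0,0],[-15.8,21.8,0,0,0,0],[0,0,0,0,0,0],[0,0,0,0,0,0]]' && python3 - <<'E'
from h import *
o=[]
for n,b in(("scene",(200,140,410,300)),("top",(260,120,400,240))):
    p,d=robot.grab_frame(n);q=p[b[1]:b[3],b[0]:b[2],::-1];o.append(cv2.resize(q,(400,int(400*q.shape[0]/q.shape[1])),interpolation=cv2.INTER_CUBIC))
h=max(x.shape[0] for x in o);o=[cv2.copyMakeBorder(x,0,h-x.shape[0],0,0,0) for x in o];cv2.imwrite("pics/p4.png",np.hstack(o))
E
```

```text
t: 6.25
tcp_pos: [0.5852, 0.0585, 0.345]
eef_rot: [0.54, -0.539, 0.457, -0.457]
force: [-0.4, 0.7, 0.5]
opening: 0.0004
```

View pics/p4.png

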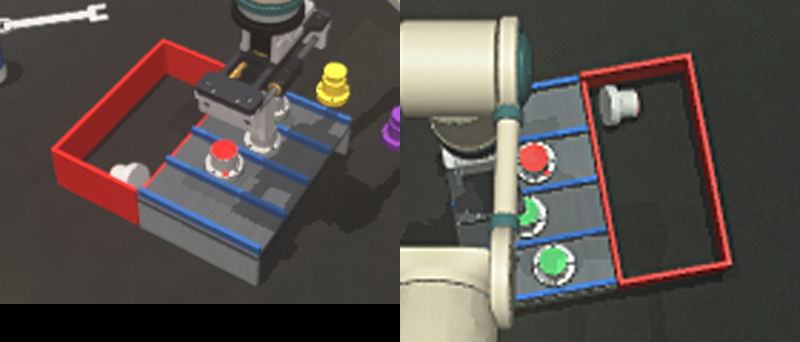

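The first reject lies on its side in the bin, at (620,105) in the right-hand panel. The second reject still stands in its lane. I'll descend behind it and push.

```bash
python3 -m inch '[[0,0,-20,0,0,0],[0,0,-20,0,0,0],[0,0,-20,0,0,0],[0,0,-10,0,0,0],[0,0,-6,0,0,0],[0,0,-3,0,0,0],[0,0,0,0,0,0],[1.3,-7.9,0,0,0,0],[1.3,-7.9,0,0,0,0],[1.3,-7.9,0,0,0,0],[1.3,-7.9,0,0,0,0],[1.3,-7.9,0,0,0,0],[0,0,0,0,0,0]]'
```

```text
t: 7.65
tcp_pos: [0.5921, 0.0171, 0.2658]
eef_rot: [-0.539, 0.539, -0.457, 0.458]
force: [-0.6, -0.5, -0.7]
opening: 0.0005
```

```bash
python3 -m inch '[[1.3,-7.9,0,0,0,0],[1.3,-7.9,0,0,0,0],[1.3,-7.9,0,0,0,0],[1.3,-7.9,0,0,0,0],[1.3,-7.9,0,0,0,0],[1.3,-7.9,0,0,0,0],[1.3,-7.9,0,0,0,0],[1.3,-7.9,0,0,0,0],[1.3,-7.9,0,0,0,0],[1.3,-7.9,0,0,0,0],[0,0,0,0,0,0],[0,0,0,0,0,0],[0,0,20,0,0,0],[0,0,30,0,0,0],[0,0,30,0,0,0],[0,0,0,0,0,0]]' && python3 - <<'E'
from h import *
o=[]
for n,b in(("scene",(200,140,410,300)),("top",(260,120,400,240))):
    p,d=robot.grab_frame(n);q=p[b[1]:b[3],b[0]:b[2],::-1];o.append(cv2.resize(q,(400,int(400*q.shape[0]/q.shape[1])),interpolation=cv2.INTER_CUBIC))
    for c,s,dd in blobs(n,p,d,"green",b): print(n,c.round(1),np.round(pts(n,c,dd),4))
h=max(x.shape[0] for x in o);o=[cv2.copyMakeBorder(x,0,h-x.shape[0],0,0,0) for x in o];cv2.imwrite("pics/p5.png",np.hstack(o))
E
```

```text
t: 9.25
tcp_pos: [0.6059, -0.0603, 0.3501]
eef_rot: [0.541, -0.538, 0.455, -0.46]
force: [0.5, -0.2, 0.4]
opening: 0.0004
scene [342.3 184.4] [ 0.4769 -0.0105  0.1078]
scene [337.8 203.1] [0.5349 0.022  0.1087]
top [303.5 191.8] [0.5359 0.0183 0.1101]
```

View pics/p5.png

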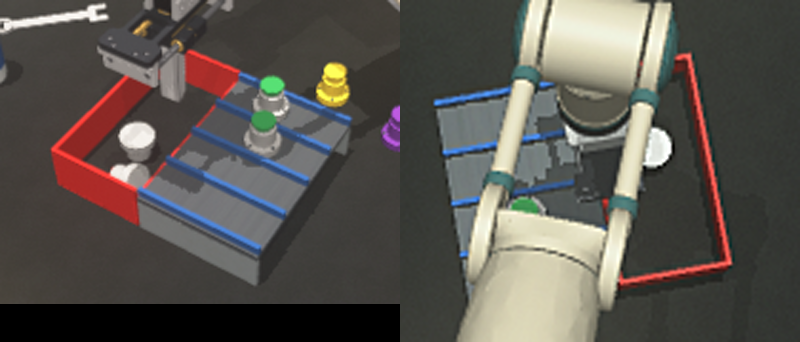

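Both rejects are in the bin; the second one lies flange-up at about (135,138) in the left panel. Both good castings are still in place. Next I'll press the cap on the middle good casting.

```bash
python3 -m inch '[[-18.5,20.2,0,0,0,0],[-18.5,20.2,0,0,0,0],[-18.5,20.2,0,0,0,0],[-18.5,20.2,0,0,0,0],[0,0,-15,0,0,0],[0,0,-12,0,0,0],[0,0,-6,0,0,0],[0,0,0,0,0,0],[0,0,-3,0,0,0],[0,0,-3,0,0,0],[0,0,-3,0,0,0],[0,0,-3,0,0,0],[0,0,0,0,0,0],[0,0,0,0,0,0]]'
```

```text
t: 10.75
tcp_pos: [0.5311, 0.02, 0.3014]
eef_rot: [0.539, -0.539, 0.457, -0.458]
force: [0.6, -1.3, 2.9]
opening: 0.0004
```

```bash
python3 -m inch '[[0,0,-1,0,0,0],[0,0,-1,0,0,0],[0,0,0,0,0,0],[0,0,0,0,0,0]]'; python3 -m inch '[[0,0,-1,0,0,0],[0,0,0,0,0,0],[0,0,0,0,0,0]]'
```

```text
t: 11.15
tcp_pos: [0.5311, 0.0201, 0.3004]
eef_rot: [0.54, -0.539, 0.457, -0.458]
force: [-1.6, -0.4, 10.2]
opening: 0.0006
t: 11.45
tcp_pos: [0.531, 0.0201, 0.3003]
eef_rot: [0.54, -0.539, 0.457, -0.458]
force: [-3.3, -0.0, 15.9]
opening: 0.0005
```

The tip stopped at z = 0.101 with the force rising, so that cap is home. Now the near good casting.

```bash
python3 -m inch '[[0,0,-1,0,0,0],[0,0,0,0,0,0],[0,0,10,0,0,0],[0,0,20,0,0,0],[0,0,24,0,0,0],[-18.5,-10.3,0,0,0,0],[-18.5,-10.3,0,0,0,0],[-18.5,-10.3,0,0,0,0],[0,0,0,0,0,0],[0,0,-20,0,0,0],[0,0,-15,0,0,0],[0,0,-5,0,0,0],[0,0,-3,0,0,0],[0,0,-3,0,0,0],[0,0,-3,0,0,0],[0,0,-3,0,0,0],[0,0,0,0,0,0],[0,0,0,0,0,0]]'; python3 -m inch '[[0,0,-1,0,0,0],[0,0,0,0,0,0],[0,0,0,0,0,0]]'; python3 -m inch '[[0,0,-1,0,0,0],[0,0,0,0,0,0],[0,0,0,0,0,0]]'
```

```text
t: 13.25
tcp_pos: [0.4754, -0.0103, 0.3004]
eef_rot: [0.539, -0.539, 0.457, -0.458]
force: [-3.0, 1.5, 8.8]
opening: 0.0005
t: 13.55
tcp_pos: [0.4753, -0.0103, 0.3003]
eef_rot: [0.54, -0.539, 0.457, -0.458]
force: [-4.7, -0.1, 15.1]
opening: 0.0004
t: 13.85
tcp_pos: [0.4753, -0.0103, 0.3002]
eef_rot: [0.54, -0.539, 0.457, -0.458]
force: [-6.8, 0.5, 21.6]
opening: 0.0005
```

This cap is home too, at z = 0.1010 and stiff. I'll retreat up and to the left for a clear view.

```bash
python3 -m inch '[[0,0,10,0,0,0],[0,0,30,0,0,0],[0,0,40,0,0,0],[0,0,40,0,0,0],[-15,35,0,0,0,0],[-15,35,0,0,0,0],[-15,35,0,0,0,0],[-15,35,0,0,0,0],[-15,35,0,0,0,0],[-15,35,0,0,0,0],[-15,35,0,0,0,0],[-15,35,0,0,0,0],[-15,35,0,0,0,0],[-15,35,0,0,0,0],[0,0,0,0,0,0],[0,0,0,0,0,0],[0,0,0,0,0,0]]' && python3 - <<'E'
from h import *
o=[]
for n,b in(("scene",(120,90,420,310)),("top",(260,120,400,270))):
    p,d=robot.grab_frame(n);q=p[b[1]:b[3],b[0]:b[2],::-1];o.append(cv2.resize(q,(400,int(400*q.shape[0]/q.shape[1])),interpolation=cv2.INTER_CUBIC))
    for c,s,dd in blobs(n,p,d,"green",b): print(n,c.round(1),np.round(pts(n,c,dd),4))
h=max(x.shape[0] for x in o);o=[cv2.copyMakeBorder(x,0,h-x.shape[0],0,0,0) for x in o];cv2.imwrite("pics/p6.png",np.hstack(o))
E
```

```text
t: 15.55
tcp_pos: [0.3256, 0.3389, 0.4168]
eef_rot: [0.539, -0.539, 0.457, -0.458]
force: [0.1, 0.2, -1.2]
opening: 0.0005
scene [342.2 186.2] [ 0.4759 -0.0112  0.1006]
scene [337.8 204.8] [0.5334 0.021  0.101 ]
top [303.  194.1] [0.5296 0.0202 0.1023]
top [313.2 211.5] [ 0.4729 -0.012   0.1025]
```

View pics/p6.png

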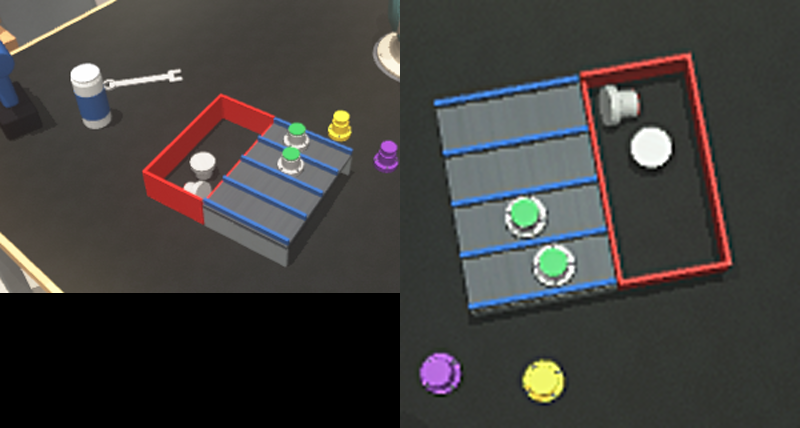

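The final view shows both rejects inside the bin, at (620,105) and (652,148) in the right panel. The good castings are in place with their caps down, and the decoys, can and wrench look untouched. Handing in.

```bash
python3 -c "
from bench import robot
print(robot.sign_off(), robot.state()['t'])"
```

```text
the job is handed in; nothing more can be done
the job is handed in; nothing more can be done
```

I pushed both red-painted castings along their lanes into the bin with the fingers shut, pressed both green caps home, and handed the job in at about 16 s of the 51 s allowed. No verdict was reported.

**Rejects:** the last pictures show both inside the bin, one on its side and one upside down. The upside-down one should have its origin about 44 mm above the bin's underside, under the 58 mm limit. I worked that out from its dimensions rather than measuring it.

**Caps:** on both, the fingertips stopped at 101 mm above the bench (41 mm above the stand's top) while the force climbed past 15 N. The cameras then put the cap tops at 101–102.5 mm, where 101 mm is home and the gap is within the 2 mm calibration.

**Good castings:** both stand upright within about 2 mm of where they started.

**Other objects:** the oil can, wrench and the purple and yellow castings look unmoved. The screwdriver was outside the final crops, but the arm's path stayed well above it. The two cameras disagreed by about 3 mm in x throughout; I used the average, and nothing failed because of it.

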